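# Ring the lowest and the highest bell for a customer

## Task

A customer wants to hear the lowest and the highest of the three bicycle bells on the sample stands. With your fingertips, gently press down the thumb lever of the bell with the largest dome so that it rings and let it spring back up, then do the same with the bell with the smallest dome. Do not touch the middle-sized bell or disturb anything else on the bench, do not pick up or shove the stands along, and finish with your hand clear.

Things in the scene. Friction and masses are not known exactly. Their poses are not given: they have to be found in the camera images.
- bell_large: The large bell on its loose 0.7 kg wooden stand (base 100 x 90 x 18 mm). Steel dome 72 mm across, centred at x = +22 mm, from 74 mm up to 105 mm (small nut 3 mm higher). Cheeks at y = +-38 mm, 63 mm high. Origin: centre of the stand's underside; z up; -x is where the thumb lever sticks out. Stands and levers are alike, only domes differ; places are swapped.
- pad_large (a point): Top of the black thumb pad at the end of the large bell's lever; moves with the lever. At rest it lies at x = -40 mm, y = 0, z = 73 mm in the bell's frame. The pad is a round bar, 26 mm long along the bell's y, 14 mm in diameter; the arm from it towards the dome is 10 mm wide, 5 mm lower.
- lever_large (a joint): Angle of the large bell's thumb lever, rad: 0 at rest (level), growing as the pad is pressed down, 0.40 at its hard stop; hinge 40 mm from the pad. A spring brings it back up: about 1 N on the pad starts it and about 4 N holds it at the stop. The bell rings once the lever passes 0.22 rad (the pad about 9 mm down; 15 mm at the stop).
- bell_middle: The middle-sized bell on its loose 0.7 kg wooden stand (base 100 x 90 x 18 mm). Steel dome 50 mm across, centred at x = +22 mm, from 74 mm up to 95 mm (small nut 3 mm higher). Cheeks at y = +-38 mm, 63 mm high. Origin: centre of the stand's underside; z up; -x is where the thumb lever sticks out. Stands and levers are alike, only domes differ; places are swapped.
- pad_middle (a point): Top of the black thumb pad at the end of the middle bell's lever; moves with the lever. At rest it lies at x = -40 mm, y = 0, z = 73 mm in the bell's frame. The pad is a round bar, 26 mm long along the bell's y, 14 mm in diameter; the arm from it towards the dome is 10 mm wide, 5 mm lower.
- lever_middle (a joint): Angle of the middle bell's thumb lever, rad: 0 at rest (level), growing as the pad is pressed down, 0.40 at its hard stop; hinge 40 mm from the pad. A spring brings it back up: about 1 N on the pad starts it and about 4 N holds it at the stop. The bell rings once the lever passes 0.22 rad (the pad about 9 mm down; 15 mm at the stop).
- bell_small: The small bell on its loose 0.7 kg wooden stand (base 100 x 90 x 18 mm). Steel dome 32 mm across, centred at x = +22 mm, from 74 mm up to 88 mm (small nut 3 mm higher). Cheeks at y = +-38 mm, 63 mm high. Origin: centre of the stand's underside; z up; -x is where the thumb lever sticks out. Stands and levers are alike, only domes differ; places are swapped.
- pad_small (a point): Top of the black thumb pad at the end of the small bell's lever; moves with the lever. At rest it lies at x = -40 mm, y = 0, z = 73 mm in the bell's frame. The pad is a round bar, 26 mm long along the bell's y, 14 mm in diameter; the arm from it towards the dome is 10 mm wide, 5 mm lower.
- lever_small (a joint): Angle of the small bell's thumb lever, rad: 0 at rest (level), growing as the pad is pressed down, 0.40 at its hard stop; hinge 40 mm from the pad. A spring brings it back up: about 1 N on the pad starts it and about 4 N holds it at the stop. The bell rings once the lever passes 0.22 rad (the pad about 9 mm down; 15 mm at the stop).
- grease_tin: Bystander: upright aluminium tin, 60 mm across, 55 mm tall, loose. Origin: centre of its underside.
- pedal: Bystander: black bicycle pedal lying flat, 75 x 84 mm, 24 mm high, with a 30 mm steel spindle end to its +y. Origin: under its centre.
- sprocket: Bystander: toothed steel sprocket lying flat, 78 mm across, 9 mm high. Origin: centre of its underside.
- wrench: Bystander: steel wrench lying flat, 140 mm long along its x. Origin: under its middle.
- bolt_dish: Bystander: grey round dish, 72 mm across, 30 mm high. Origin: centre of its underside.
- screwdriver: Bystander: screwdriver lying flat, 180 mm long along its x. Origin: under its middle.
- grip_sample: Bystander: black handlebar grip standing on end, 35 mm across, 75 mm tall. Origin: centre of its underside.

How it is judged (in metres and radians):
On the way, in this order (a step that is already met when the one before it is completed fails the run):
1. the largest bell is rung: its lever is pressed past 0.22 rad by the fingers (value of joint lever_large above 0.22 rad and contact force between the fingers and bell_large above 0.3 N), for 0.05 s.
2. its lever is let spring back up (below 0.06 rad) (value of joint lever_large below 0.06 rad), for 0.1 s.
3. the smallest bell is rung: its lever is pressed past 0.22 rad by the fingers (value of joint lever_small above 0.22 rad and contact force between the fingers and bell_small above 0.3 N), for 0.05 s.
At the end, for the whole second after the job is handed in: All three levers are back up (below 0.06 rad), every stand is at rest, upright on the bench and within 20 mm of where it started, and every bystander is within 20 mm of where it started (value of joint each of lever_large, lever_middle, lever_small below 0.06 rad and not (distance of bell_large from where it was at the start of the episode above 0.02 m or height (world z) of bell_large above 0.01 m or angle between bell_large's own z axis and vertical above 0.15 rad) and not (distance of bell_middle from where it was at the start of the episode above 0.02 m or height (world z) of bell_middle above 0.01 m or angle between bell_middle's own z axis and vertical above 0.15 rad) and not (distance of bell_small from where it was at the start of the episode above 0.02 m or height (world z) of bell_small above 0.01 m or angle between bell_small's own z axis and vertical above 0.15 rad) and linear speed of each of bell_large, bell_middle, bell_small below 0.02 m/s and distance of each of grease_tin, pedal, sprocket, wrench, bolt_dish, screwdriver, grip_sample from where it was at the start of the episode below 0.02 m); the robot touches nothing.
It fails at once if the middle-sized bell is touched (over 1 N) or its lever pressed (contact force between any of the fingers, the arm and bell_middle above 1 N or value of joint lever_middle above 0.12 rad).
It fails at once if a bell stand is shoved over 20 mm, lifted over 10 mm or tipped over 0.15 rad ((distance of bell_large from where it was at the start of the episode above 0.02 m or height (world z) of bell_large above 0.01 m or angle between bell_large's own z axis and vertical above 0.15 rad) or (distance of bell_middle from where it was at the start of the episode above 0.02 m or height (world z) of bell_middle above 0.01 m or angle between bell_middle's own z axis and vertical above 0.15 rad) or (distance of bell_small from where it was at the start of the episode above 0.02 m or height (world z) of bell_small above 0.01 m or angle between bell_small's own z axis and vertical above 0.15 rad)).
It fails at once if a bell is pressed with more than 25 N (contact force between any of the fingers, the arm and bell_large above 25 N or contact force between any of the fingers, the arm and bell_small above 25 N).
It fails at once if a bystander is moved over 20 mm (distance of any of grease_tin, pedal, sprocket, wrench, bolt_dish, screwdriver, grip_sample from where it was at the start of the episode above 0.02 m).
It also fails if it takes over 38 s, if anything falls off the work surface, if the arm or the gripper's body presses on something with over 40 N, if the wrist force passes 120 N, or if a joint passes its speed limit or range.

## Robot

A 7-joint arm with a two-finger parallel gripper is mounted at the origin on the work surface. World frame = base frame: x ahead of the robot, y to its left, z up, the work surface at z = 0. Lengths are in mm, angles in rad, forces in N, time in s.
With the tool pointing down it reaches from about 400 to 900 mm from the base axis. Payload 5.5 kg.
Tool frame: the origin (TCP) lies at the very end of the fingers, on their centre line; the grasp point (between the pads) lies 19 mm behind it (ctrl.grip_depth is the distance from the TCP to the grasp point, in mm); z points along the fingers, y is the line along which they close (so a half turn about z gives the same grasp; the last joint's range is limited). The gripper opens to 85 mm and grips with 20 to 120 N. Pads are 22 mm wide; open, the fingers measure 114 mm over their backs; the gripper's body (76 mm by 85 mm) begins 54 mm behind the grasp point. The pads swing forward as they close: fully open they stand 13 mm farther back than shut.
Start: joints at [-0.882, 0.501, -0.427, 1.55, 0.221, 1.138, -0.21], TCP at [268.446, 591.977, 231.31] pointing down, gripper open.
Joint ranges: [-2.88, 2.88], [-0.31, 2.03], [-1.54, 1.56], [0.2, 2.42], [-1.41, 4.55], [0.19, 2.02], [-2.57, 2.57]. Speed limits (rad/s): [2.57, 2.57, 3.14, 3.14, 3.14, 3.14, 3.14].

## Interface

Orientations are given as a 3x3 rotation matrix whose columns are the frame's x, y, z axes.
In Python, from bench import ctrl gives the robot as it stands. The module is installed in compiled form; this text tells all that it offers.
- The arm moves only by the shell command python3 -m jog 'ROWS' [FORCE]. ROWS is JSON, a list of rows, each a list of 3 entries, a list of its own where there are three numbers: the shift along the tool's x, y, z in mm, then the turn, a rotation vector about the tool's x, y, z in rad, then the opening, from -1 (shut) to 1 (fully open). A call has 1 to 12 rows; each row is the pose to reach, as a shift and turn from the pose commanded when the call began, along the tool's axes at that moment; what a row does not reach only later rows make up. A row lasts 1/10 s, in which the tool goes at most 50 mm and 8.59 degrees, less where a joint would pass 70% of its speed; a pose out of reach is approached as far as the arm can. A call with a gripper value outside its range is refused whole. The fingers move at their own pace and stop on an object; FORCE is the grip in N (left out, the last holds). Time passes only in rows, so rows that repeat a pose let the fingers close. It gives the time, the measured TCP pose, the force, the opening and the grip force at its end, in the units of the state.
- ctrl.sense(): the state, without advancing time (a new reading comes with each control period).
- ctrl.read_camera(name): name is "scene" or "top" or "wrist"; returns a dict with "image" (480x640x3 uint8, blue, green, red), "vertical_fov" (degrees; the focal length in pixels is half the picture's height over the tangent of half this angle, whatever the lens; pixels are square), "cx", "cy" (the principal point, pixels), "R" (3x3) and "t" (3): a world point X has camera coordinates R X + t; the wrist camera has in their place "mount" (4x4, takes a point from camera to tool coordinates, whose origin is the TCP and whose axes are the flange's). Camera axes: x right, y down, z forward; pixel columns grow to the right and rows downward; lengths in mm; the calibration is good to about 2 mm. A picture is of the moment at which its call begins: read the wrist's pose just before it. There is no depth.
- ctrl.sign_off(): hands the job in; it is judged then, once.
The state is a dict: "t": time; "joint_positions": joint angles; "joint_velocities": joint speeds; "joint_efforts": joint torques, N m; "position": TCP position; "eef_rot": TCP orientation; "ft_force": force on the tool from outside, world axes, zero at the start; "torque": the same for the moment, N m; "width": finger opening in mm; "gripper_force": force on a finger pad.
Only numpy, scipy, OpenCV 4.12 (cv2) and the standard library are available. Lean on these libraries where they do the work, as an engineer would, in place of code of your own. Each camera call takes 0.05 s, during which the arm holds its last target. There are 200 camera calls.

## Working session

There is one attempt and no reset: what is moved stays moved. The work goes in short steps, Python scripts to look and compute and a shell command to move; the robot and the scene stay as the last step left them, time stands still between calls to the robot, and variables do not carry over. Pictures are saved under pics/ and viewed, at most 10 in all, crops included, and the job is handed in when it is done.

```bash
mkdir -p pics; python3 - <<'E'
from bench import ctrl
import cv2,numpy as np
s=ctrl.sense();print(s['t'],s['position'],np.round(s['eef_rot'],3).tolist(),s['width'])
for n in ['scene','top']:
    c=ctrl.read_camera(n);cv2.imwrite(f'pics/{n}.png',c['image']);print(n,c['vertical_fov'],c['cx'],c['cy'],np.round(c['R'],3).tolist(),np.round(c['t'],1).tolist())
E
```

```text
0.0 [268.26786069 591.27317259 230.24870754] [[-0.911, 0.413, -0.001], [0.413, 0.911, -0.002], [0.0, -0.002, -1.0]] 85.5601160238926
scene 49.682341049220234 309.32669135074764 232.22842741562474 [[-0.81, 0.586, -0.006], [0.423, 0.577, -0.698], [-0.406, -0.568, -0.716]] [432.9, -192.7, 1607.0]
top 53.509035721289216 312.83341352975384 237.34892831539315 [[0.013, -1.0, -0.021], [-0.981, -0.008, -0.194], [0.194, 0.023, -0.981]] [1.0, 557.1, 1003.8]
```

View pics/scene.png

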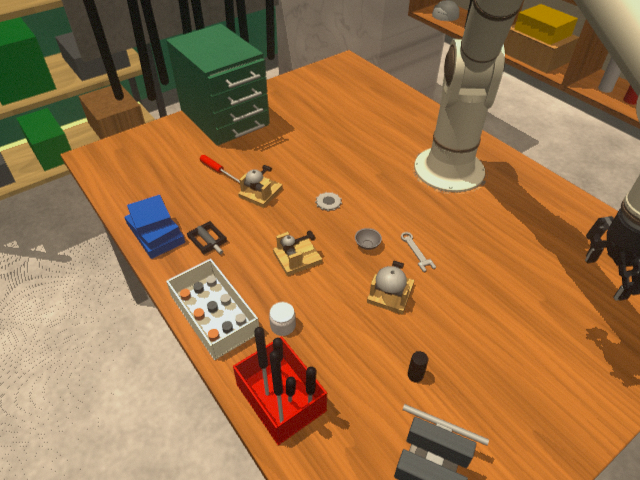

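View pics/top.png

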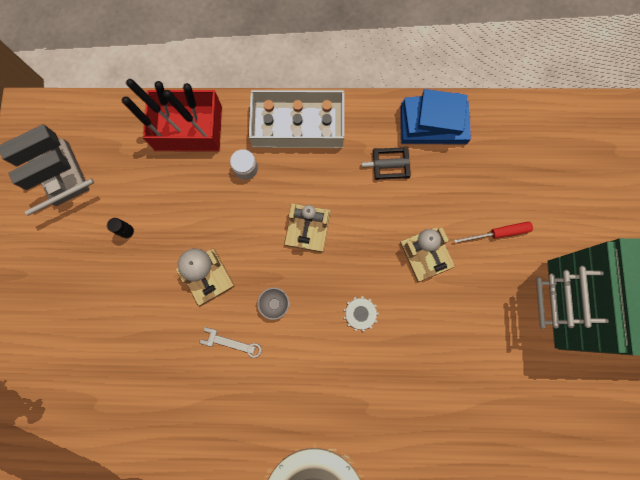

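The scene and top views agree. The large bell is at left (top view dome ~(194,265), pad ~(208,290)). The small bell is in the middle (dome (308,212), pad (304,239)). The middle-sized bell is at right (430,240) and must be avoided.

```bash
cat > h.py <<'E'
import cv2,numpy as np
def ray(c,u,v,z):
    f=240/np.tan(np.radians(c['vertical_fov']/2));R=np.array(c['R']);t=np.array(c['t'])
    o=-R.T@t;d=R.T@np.array([(u-c['cx'])/f,(v-c['cy'])/f,1]);return o+d*(z-o[2])/d[2]
def dark(img,u,v,r,th=45):
    p=img[v-r:v+r+1,u-r:u+r+1].max(2);m=(p<th).astype(np.uint8)
    n,l,st,ce=cv2.connectedComponentsWithStats(m);i=1+np.argmax(st[1:,4]);return ce[i]+[u-r,v-r],st[i]
E
python3 - <<'E'
from bench import ctrl
from h import *
c=ctrl.read_camera('top');im=c['image'];s=ctrl.read_camera('scene')
for n,d,p,zd in [('large',(194,265),(208,290),90),('small',(308,212),(304,239),81)]:
    q,st=dark(im,*p,9);print(n,'dome',ray(c,*d,zd).round(1),'padpx',q,st,'pad',ray(c,*q,70).round(1))
for n,p in [('large',(398,265)),('small',(309,236))]:
    q,st=dark(s['image'],*p,9);print(n,q,st,ray(s,*q,70).round(1))
big=np.hstack([cv2.resize(im[y-28:y+28,x-28:x+28],(390,390),interpolation=cv2.INTER_NEAREST) for x,y in [(204,280),(306,228)]])
cv2.imwrite('pics/crop.png',big)
E
```

```text
large dome [487.7 259.   90. ] padpx [209.13513514 289.08108108] [ 5  4 11 10 37] pad [438.5 228.5  70. ]
small dome [608.3  17.6  81. ] padpx [303.23529412 241.        ] [ 4 10 10  3 17] pad [545.6  27.4  70. ]Traceback (most recent call last):
  File "<stdin>", line 7, in <module>
  File "h.py", line 7, in dark
    n,l,st,ce=cv2.connectedComponentsWithStats(m);i=1+np.argmax(st[1:,4]);return ce[i]+[u-r,v-r],st[i]
                                                      ~~~~~~~~~^^^^^^^^^^
    return _wrapfunc(a, 'argmax', axis=axis, out=out, **kwds)
    return bound(*args, **kwds)
ValueError: attempt to get argmax of an empty sequence
```

```bash
python3 -m jog '[[[-304,-263,70],[0,0,0],-1],[[-304,-263,70],[0,0,0],-1],[[-304,-263,70],[0,0,0],-1],[[-304,-263,70],[0,0,0],-1],[[-304,-263,70],[0,0,0],-1],[[-304,-263,70],[0,0,0],-1],[[-304,-263,70],[0,0,0],-1],[[-304,-263,70],[0,0,0],-1],[[-304,-263,70],[0,0,0],-1],[[-304,-263,70],[0,0,0],-1],[[-304,-263,70],[0,0,0],-1],[[-304,-263,70],[0,0,0],-1]]'
python3 - <<'E'
from bench import ctrl
from h import *
s=ctrl.sense();w=ctrl.read_camera('wrist');c=ctrl.read_camera('top');sc=ctrl.read_camera('scene')
print(s['t'],s['position'],s['width'],s['ft_force'],np.round(s['eef_rot'],3).tolist());print(np.round(w['mount'],3).tolist(),w['vertical_fov'],w['cx'],w['cy'])
cv2.imwrite('pics/w1.png',w['image'])
E
```

```text
t: 1.4
position: [436.0, 229.2, 161.6]
eef_rot: [[-0.912, 0.41, 0.0], [0.41, 0.912, 0.001], [0.0, 0.001, -1.0]]
ft_force: [0.0, -0.3, 0.8]
width: -0.4
gripper_force: 0.0
1.4 [435.9688923  229.20212154 161.646846  ] -0.40497430910358234 [ 0.03054603 -0.26551655  0.81295602] [[-0.912, 0.41, 0.0], [0.41, 0.912, 0.001], [0.0, 0.001, -1.0]]
[[-0.001, -0.956, -0.295, 76.33], [1.0, -0.001, 0.001, 0.033], [-0.001, -0.295, 0.956, -143.541], [0.0, 0.0, 0.0, 1.0]] 69.99190281040835 328.0479159868589 238.7753583563646
```

View pics/w1.png

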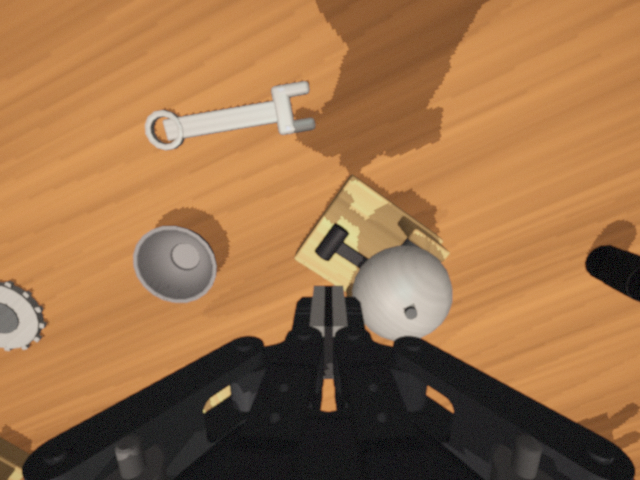

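The wrist view shows the large bell's pad at (332,242), its dome nut at (410,312), and the shut fingertips at (329,290). The tips are narrow.

```bash
cat >> h.py <<'E'
def wray(s,w,u,v,z):
    f=240/np.tan(np.radians(w['vertical_fov']/2));M=np.array(w['mount']);E=np.array(s['eef_rot'])
    d=E@M[:3,:3]@np.array([(u-w['cx'])/f,(v-w['cy'])/f,1]);o=E@M[:3,3]+s['position'];return o+d*(z-o[2])/d[2]
E
python3 - <<'E'
from bench import ctrl
from h import *
s=ctrl.sense();w=ctrl.read_camera('wrist')
E=np.array(s['eef_rot'])
p=wray(s,w,332,242,71);n=wray(s,w,410,312,107);u=(p-n)[:2];u/=np.linalg.norm(u)
print(p,n,np.linalg.norm((p-n)[:2]),u,E.T@(p-s['position']))
q=dark(w['image'],332,242,20,60);print(q,wray(s,w,*q[0],71))
E
```

```text
[435.83553006 231.98818387  71.        ] [489.38280011 262.89593207 107.        ] 61.82717063649588 [-0.8660799  -0.49990559] [ 1.66213845  2.98914826 90.50235531]
(array([332.08196721, 240.6557377 ]), array([  5,   2,  31,  35, 366], dtype=int32)) [434.93763704 232.45353188  71.        ]
```

```bash
python3 -m jog '[[[1,1,30],[0,0,0],-1],[[1,1,60],[0,0,0],-1],[[1,1,75],[0,0,0],-1],[[1,1,82],[0,0,0],-1],[[1,1,86],[0,0,0],-1],[[1,1,88],[0,0,0],-1],[[1,1,90],[0,0,0],-1],[[1,1,92],[0,0,0],-1],[[1,1,94],[0,0,0],-1],[[1,1,94],[0,0,0],-1],[[1,1,94],[0,0,0],-1],[[1,1,94],[0,0,0],-1]]'
```

```text
t: 2.8
position: [436.4, 228.4, 67.5]
eef_rot: [[-0.911, 0.413, 0.0], [0.413, 0.911, 0.0], [-0.0, 0.0, -1.0]]
ft_force: [-1.0, 0.4, 2.2]
width: -0.1
gripper_force: 0.9
```

```bash
python3 -m jog '[[[0,0,2],[0,0,0],-1],[[0,0,4],[0,0,0],-1],[[0,0,6],[0,0,0],-1],[[0,0,7],[0,0,0],-1],[[0,0,7],[0,0,0],-1]]'; python3 - <<'E'
from bench import ctrl
from h import *
w=ctrl.read_camera('wrist');cv2.imwrite('pics/w2.png',w['image'])
E
```

```text
t: 3.3
position: [436.7, 228.6, 60.4]
eef_rot: [[-0.911, 0.413, 0.001], [0.413, 0.911, 0.001], [-0.001, 0.001, -1.0]]
ft_force: [0.5, 0.6, 3.6]
width: -0.4
gripper_force: 1.6
```

View pics/w2.png

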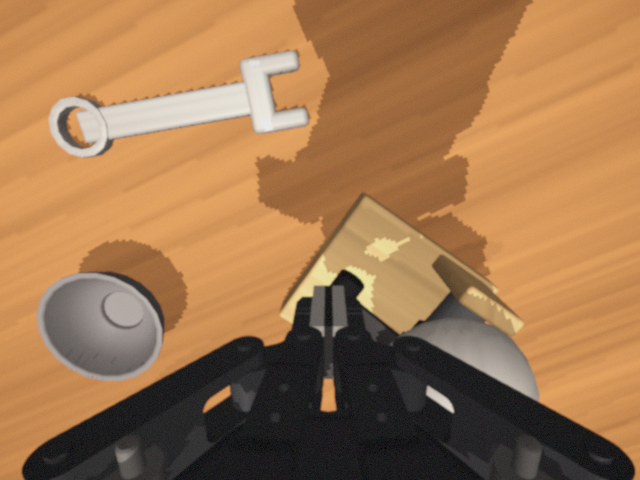

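The fingertips at (329,290) are on the pad, with its end visible at (348,280), and the lever is about 12 mm down at about 3 N. I'll press slightly deeper for margin, then release and rise.

```bash
python3 -m jog '[[[0,0,1.5],[0,0,0],-1],[[0,0,1.5],[0,0,0],-1],[[0,0,1.5],[0,0,0],-1],[[0,0,-8],[0,0,0],-1],[[0,0,-20],[0,0,0],-1],[[0,0,-50],[0,0,0],-1],[[0,0,-100],[0,0,0],-1],[[0,0,-100],[0,0,0],-1],[[0,0,-100],[0,0,0],-1]]'
python3 - <<'E'
from bench import ctrl
from h import *
s=ctrl.sense();w=ctrl.read_camera('wrist');cv2.imwrite('pics/w3.png',w['image'])
E=np.array(s['eef_rot']);print(s['t'],s['position'],E.T@(np.array([546,28,161])-s['position']))
E
```

```text
t: 4.25
position: [436.6, 228.0, 162.0]
eef_rot: [[-0.91, 0.414, 0.002], [0.414, 0.91, 0.0], [-0.002, 0.001, -1.0]]
ft_force: [-0.8, 0.5, -0.2]
width: 0.0
gripper_force: 0.0
4.25 [436.59090262 227.95781465 161.95659999] [-182.30148052 -136.81845586    1.12855927]
```

View pics/w3.png

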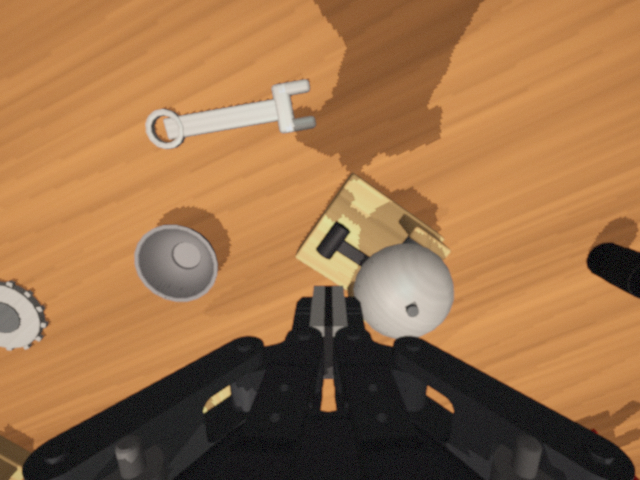

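The picture matches the one before the press (pad (333,240), nut (411,310)). The lever is back up and the stand hasn't moved. Next is the small bell.

```bash
python3 -m jog '[[[-182,-137,0],[0,0,0],-1],[[-182,-137,0],[0,0,0],-1],[[-182,-137,0],[0,0,0],-1],[[-182,-137,0],[0,0,0],-1],[[-182,-137,0],[0,0,0],-1],[[-182,-137,0],[0,0,0],-1],[[-182,-137,0],[0,0,0],-1],[[-182,-137,0],[0,0,0],-1],[[-182,-137,0],[0,0,0],-1]]'
python3 - <<'E'
from bench import ctrl
from h import *
w=ctrl.read_camera('wrist');cv2.imwrite('pics/w4.png',w['image'])
E
```

```text
t: 5.2
position: [544.3, 30.0, 159.8]
eef_rot: [[-0.912, 0.411, -0.002], [0.411, 0.912, 0.001], [0.002, -0.0, -1.0]]
ft_force: [0.1, -0.5, 0.4]
width: -0.5
gripper_force: 0.0
```

View pics/w4.png

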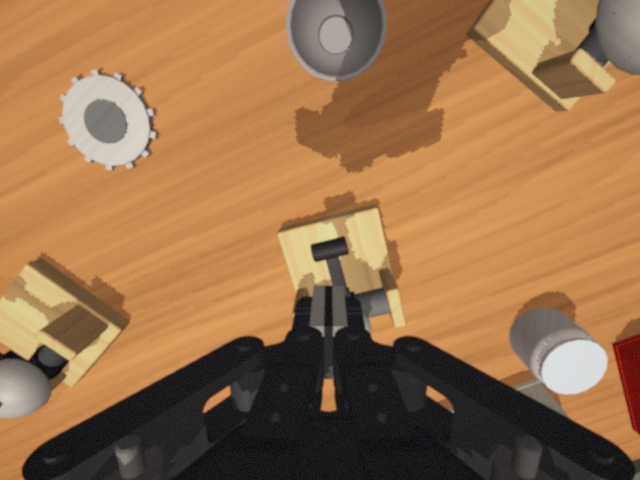

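The small bell's pad is at (330,250), just ahead of the fingertips at (329,290). The middle-sized bell is well off to the left.

```bash
python3 - <<'E'
from bench import ctrl
from h import *
s=ctrl.sense();w=ctrl.read_camera('wrist');E=np.array(s['eef_rot'])
p=wray(s,w,330,249,71);print(s['position'],p,E.T@(p-s['position']))
E
```

```text
[544.56899497  29.86011375 159.99821715] [547.96047786  30.02712408  71.        ] [-3.11869132  1.55088668 88.99483816]
```

```bash
python3 -m jog '[[[-2,1,30],[0,0,0],-1],[[-2,1,60],[0,0,0],-1],[[-2,1,75],[0,0,0],-1],[[-2,1,82],[0,0,0],-1],[[-2,1,86],[0,0,0],-1],[[-2,1,88],[0,0,0],-1],[[-2,1,90],[0,0,0],-1],[[-2,1,92],[0,0,0],-1],[[-2,1,94],[0,0,0],-1],[[-2,1,94],[0,0,0],-1],[[-2,1,94],[0,0,0],-1]]'
```

```text
t: 6.4
position: [548.0, 28.5, 66.6]
eef_rot: [[-0.911, 0.413, 0.001], [0.413, 0.911, 0.0], [-0.001, 0.001, -1.0]]
ft_force: [-0.6, 1.1, 2.0]
width: 0.1
gripper_force: 1.0
```

```bash
python3 -m jog '[[[0,0,2],[0,0,0],-1],[[0,0,4],[0,0,0],-1],[[0,0,6],[0,0,0],-1],[[0,0,7.5],[0,0,0],-1],[[0,0,7.5],[0,0,0],-1],[[0,0,7.5],[0,0,0],-1]]'; python3 -c "
from bench import ctrl
print(ctrl.sense()['ft_force'])"
python3 -m jog '[[[0,0,1],[0,0,0],-1],[[0,0,1],[0,0,0],-1],[[0,0,1],[0,0,0],-1]]'
```

```text
t: 7.0
position: [548.5, 28.4, 59.2]
eef_rot: [[-0.911, 0.413, 0.002], [0.413, 0.911, 0.0], [-0.001, 0.001, -1.0]]
ft_force: [2.2, 0.5, 3.7]
width: 0.0
gripper_force: 1.8
[2.19790134 0.50744698 3.70842159]
t: 7.3
position: [548.2, 28.4, 58.1]
eef_rot: [[-0.911, 0.413, 0.001], [0.413, 0.911, 0.0], [-0.001, 0.001, -1.0]]
ft_force: [3.8, 0.6, 4.4]
width: -0.6
gripper_force: 2.1
```

```bash
python3 -m jog '[[[0,0,-8],[0,0,0],-1],[[0,0,-20],[0,0,0],-1],[[0,0,-50],[0,0,0],-1],[[0,0,-100],[0,0,0],-1],[[0,0,-130],[0,0,0],-1],[[0,0,-130],[0,0,0],-1],[[0,0,-130],[0,0,0],-1],[[0,0,-130],[0,0,0],-1]]'
python3 - <<'E'
from bench import ctrl
from h import *
a=ctrl.read_camera('wrist')['image'];c=ctrl.read_camera('scene')['image'];print(c.shape)
o=cv2.imread('pics/scene.png');d=cv2.absdiff(c,o).max(2)
for n,(x,y) in dict(large=(392,285),small=(298,248),mid=(260,185)).items(): print(n,(d[y-25:y+25,x-28:x+28]>50).sum())
cv2.imwrite('pics/end.png',np.hstack([cv2.resize(a,(400,300)),cv2.resize(c[140:320,200:440],(400,300))]))
E
```

```text
t: 8.1
position: [545.8, 28.1, 186.6]
eef_rot: [[-0.911, 0.413, -0.003], [0.413, 0.911, -0.0], [0.003, -0.002, -1.0]]
ft_force: [-0.2, 0.1, -0.0]
width: -0.2
gripper_force: 0.0
(480, 640, 3)
large 428
small 0
mid 0
```

View pics/end.png

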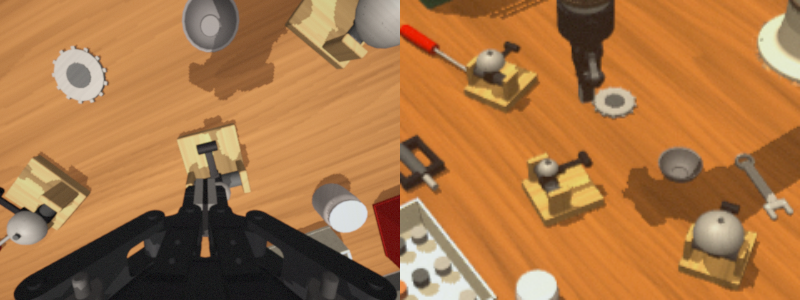

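The small lever is back up, every stand is in place, and the large bell's pixel difference is only the arm's shadow. The hand is clear, so I'm handing in.

```bash
python3 -c "
from bench import ctrl
print(ctrl.sign_off())"
```

```text
the job is handed in; nothing more can be done
None
```

I pressed and released the large bell's lever, then the small bell's, each well past the ringing depth by tool height and force. Final pictures show the levers up and the stands in place, the hand is clear, and the job is handed in; sign-off returned no verdict.

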